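Swing the sample rack's sorting gate across to the other bay

ROBOT

A 7-joint arm with a two-finger parallel gripper is mounted at the origin on the work surface. World frame = base frame: x ahead of the robot, y to its left, z up, the work surface at z = 0. Lengths are in m, angles in rad, forces in N, time in s.
With the tool pointing down it reaches from about 0.425 to 0.925 m from the base axis. Payload 6.8 kg.
Tool frame: the origin (TCP) lies between the finger pads; the fingertips stand 22 mm ahead of it and the grasp point (between the pads) lies 3 mm ahead of it; z points along the fingers, y is the line along which they close (so a half turn about z gives the same grasp; the last joint's range is limited). The gripper opens to 88 mm and grips with 3 to 60 N. Pads are 20 mm wide; open, the fingers measure 115 mm over their backs; the gripper's body (75 mm by 178 mm) begins 61 mm behind the grasp point.
Start: joints at [1.094, 0.477, 0.022, 1.555, -0.011, 1.109, -0.083], TCP at [0.243, -0.63, 0.245] pointing down, gripper open.
Joint ranges: [-2.96, 2.96], [-0.34, 2.1], [-1.41, 1.46], [0.24, 2.44], [-1.37, 4.51], [0.17, 1.92], [-2.96, 2.96]. Speed limits (rad/s): [2.39, 2.39, 3.14, 3.14, 3.14, 3.14, 3.14].

INTERFACE

Orientations are given as a unit quaternion [w, x, y, z].
In Python, from workcell import bot gives the robot as it stands.
- The arm moves only by the tool apply_moves, never from a script. Its argument "moves" is a list that holds one entry, the list of rows, each a list of 5 numbers: the gripper's target within -1 to 1 (fully open at 1, half-way at 0, shut at -1), then the shift along the tool's x, y, z as a fraction of full scale, then the turn about the tool's z as a fraction of full scale. In form: [[[jaw, dx, dy, dz, yaw], ...]]. A call has 1 to 10 rows; each row shifts and turns the commanded pose from where the row before left it, along the tool's axes as they then stand; what a row does not reach is not made up. Full scale, the value 1, is 0.4 m for a shift and 90 degrees for a turn. A row lasts 1/8 s, in which the tool goes at most 62.5 mm and 10.7 degrees, less where a joint would pass 70% of its speed; a pose out of reach is approached as far as the arm can. A call with a number of a shift or a turn outside -1 to 1 is refused whole. A call with a gripper value outside its range is refused whole. The fingers move at their own pace and stop on an object; the grip force is fixed at half the most. Time passes only in rows, so rows that do not move let the fingers close. It gives the time, the measured TCP pose, the force, the opening and the grip force at its end, in the units of the state.
- bot.observe(): the state, without advancing time (a new reading comes with each control period).
- bot.snapshot(name): name is "scene" or "side" or "wrist"; returns a dict with "frame" (420x560x3 uint8, blue, green, red), "z_map" (420x560 float32, m along the optical axis (not along the pixel's ray), 0 where there is no reading), "mtx" (3x3 intrinsics, pixels), "view" (4x4, takes a point from world to camera coordinates); the wrist camera has in their place "hand_eye" (4x4, takes a point from camera to tool coordinates, whose origin is the TCP and whose axes are the flange's). Camera axes: x right, y up, looking along -z (the intrinsics and any distortion apply to the point x, -y, -z); pixel columns grow to the right and rows downward; lengths in m; the calibration is good to about 2 mm. A picture is of the moment at which its call begins: read the wrist's pose just before it.
- bot.sign_off(): hands the job in; it is judged then, once.
The state is a dict: "time_s": time; "joint_positions": joint angles; "joint_vel": joint speeds; "joint_torque": joint torques, N m; "tcp_pos": TCP position; "eef_rot": TCP orientation; "contact_force": force on the tool from outside, world axes, zero at the start; "torque": the same for the moment, N m; "opening": finger opening in m; "grip_force": force on a finger pad.
Only numpy, scipy, OpenCV 4.12 (cv2) and the standard library are available. Lean on these libraries where they do the work, as an engineer would, in place of code of your own. Each camera call takes 0.05 s, during which the arm holds its last target. There are 200 camera calls.

TASK

The vials in the rack's right bay (on the right as the robot sees it) are now the ones to be kept shut in. Lift the gate's latch bar over its catch at the left, swing the gate out about half-way, let the bar down there and let go of it; then take it again with a fresh hold, swing the gate on to close the right bay, lift the bar over the right-hand catch and let it drop fully home behind it. Leave the vials in the rack standing where they are.

Things in the scene. Friction and masses are not known exactly. Their poses are not given: they have to be found in the camera images.
- rack: Two-bay plywood sample rack, fixed to the bench, 384 mm wide, 120 mm deep, walls 66 mm high. Origin on the bench under the gate's upright hinge pin, midway between the bays; x points away from the robot's side into the bays, y towards the left bay, z up. At each end (y = +182, -182 mm) an aluminium post 165 mm high, at x 8 to 24 mm, carries a catch for the latch bar.
- left_catch (a point): Middle of the top edge of the left catch: an upright aluminium lip 20 mm wide (rack y), 10 mm thick, at rack x -22 to -12 mm, y 182 mm, its top 146 mm above the bench: 22 mm above the underside of the lowered bar. The bar, when home, lies behind it, between lip and post. Axes as the rack's.
- right_catch (a point): Middle of the top edge of the right catch, the same lip mirrored at rack y -182 mm. Axes as the rack's.
- sort_gate (a joint): Dark steel barred gate, 160 mm long, 10 mm thick, 122 mm high, on the rack's hinge pin. 0: closes the left bay, pointing to rack +y; pi/2: points straight out on the robot's side (rack -x); pi: closes the right bay, pointing to rack -y. Stops at 0 and pi. Stiff hinge (0.08 N m of friction): it stays where it is left. Starts at 0, barred by the left catch.
- latch_bar (a joint): Steel latch bar 188 x 22 x 10 mm, 0.2 kg, on top of the gate, in its plane. Pivots on a level pin 18 mm from the hinge axis, 135 mm above the bench; ends 200 mm from the axis. 0: lowered, level; grows as the free end is lifted, to 0.7 rad. Clears a catch lip from 0.17. Let go, it falls to 0. Lowered it cannot pass a lip; it drops home only with the gate within 0.03 rad of its stop.
- bar_grip (a point): Where to hold the bar: middle of its upstanding lift tab, 44 mm long along the bar, 10 mm thick, top 172 mm above the bench when lowered, 26 mm above the bar's upper edge. This point: 153 mm above the bench when lowered, 112 mm from the hinge axis (94 mm out from the bar's pivot, 18 mm above it). Axes: x across the thickness, y along the bar to its free end, z up.
- vial0_mid (a point): Sealed cream-coloured sample vial with a white cap, 36 mm across, 100 mm tall, standing in the rack (nearer the middle, left bay) and to be left alone; the point is its centre, 50 mm above its foot.
- vial1_mid (a point): Sealed cream-coloured sample vial with a white cap, 36 mm across, 100 mm tall, standing in the rack (nearer the end, left bay) and to be left alone; the point is its centre, 50 mm above its foot.
- vial2_mid (a point): Sealed cream-coloured sample vial with a white cap, 36 mm across, 100 mm tall, standing in the rack (nearer the middle, right bay) and to be left alone; the point is its centre, 50 mm above its foot.
- vial3_mid (a point): Sealed cream-coloured sample vial with a white cap, 36 mm across, 100 mm tall, standing in the rack (nearer the end, right bay) and to be left alone; the point is its centre, 50 mm above its foot.

How it is judged:
On the way, in this order (a step that is already met when the one before it is completed fails the run):
1. the bar is lifted over the left catch with the gate still (nearly) shut (value of joint latch_bar above 0.13 rad and value of joint sort_gate below 0.3 rad), for 0.05 s.
2. the gate stands about half-way (55 to 125 degrees), still, the bar down, and the robot has let go of gate and bar (value of joint sort_gate between 0.96 and 2.18 rad and value of joint latch_bar below 0.05 rad and velocity of joint sort_gate between -0.05 and 0.05 rad/s and contact force between each of the fingers, the arm and sort_gate below 0.1 N), for 0.3 s.
At the end, for the whole second after the job is handed in: The gate closes the right bay (joint above 3.08 rad), at rest, with the bar dropped home behind the right-hand catch (bar below 0.05 rad); each vial in the rack within 30 mm of where it started and upright within 0.3 rad (value of joint sort_gate above 3.08 rad and value of joint latch_bar below 0.05 rad and velocity of joint sort_gate between -0.05 and 0.05 rad/s); the robot touches nothing.
It fails at once if a vial in the rack is shifted more than 30 mm or tipped more than 0.3 rad (distance of any of vial0_mid, vial1_mid, vial2_mid, vial3_mid from where it was at the start of the episode above 0.03 m or angle between any of vial0_mid, vial1_mid, vial2_mid, vial3_mid's own z axis and vertical above 0.3 rad).
It also fails if it takes over 59 s, if anything falls off the work surface, if the arm or the gripper's body presses on something with over 40 N, if the wrist force passes 120 N, or if a joint passes its speed limit or range.

## Working session

There is one attempt and no reset: what is moved stays moved. The work goes in short steps, Python scripts to look and compute and a tool call to move; the robot and the scene stay as the last step left them, time stands still between calls to the robot, and variables do not carry over. Pictures are saved under pics/ and viewed, at most 10 in all, crops included, and the job is handed in when it is done.

Besides the shell and the picture viewer there is one more tool, called after "Request:" by a JSON object that holds its "name" and its "arguments". apply_moves: Moves the arm, as the interface text tells. Shift numbers are shares of 0.4 m and turn numbers shares of 90 degrees, none past 1 either way. Its arguments: {"type":"object","properties":{"moves":{"type":"array","items":{"type":"array","items":{"type":"array","items":{"type":"number","minimum":-1,"maximum":1}}}}},"required":["moves"]}

```bash
mkdir -p pics; python3 - <<'E'
from workcell import bot
import cv2,numpy as np
s=bot.observe();print({k:np.round(v,3).tolist() for k,v in s.items()})
ims=[]
for n in("scene","side"):
    d=bot.snapshot(n);np.savez(f"{n}.npz",**d);cv2.imwrite(f"pics/{n}0.png",d["frame"]);print(n,d["mtx"].tolist(),d["view"].round(3).tolist(),[k for k in d])
E
```

```text
{'time_s': 0.0, 'joint_positions': [1.094, 0.478, 0.022, 1.556, -0.012, 1.109, -0.083], 'joint_vel': [-0.0, -0.0, -0.001, 0.002, 0.0, -0.002, -0.001], 'joint_torque': [-0.0, -58.286, 1.535, -27.261, -0.054, 0.017, 0.0], 'tcp_pos': [0.243, -0.629, 0.244], 'eef_rot': [-0.001, 0.983, 0.183, -0.0], 'contact_force': [-0.643, 0.62, -0.039], 'torque': [0.014, -0.005, 0.01], 'grip_force': 0.0, 'opening': 0.088}
scene [[426.54255979164077, 0.0, 277.9290038078002], [0.0, 426.54255979164077, 214.04806586491134], [0.0, 0.0, 1.0]] [[0.527, 0.85, -0.015, -0.375], [-0.696, 0.442, 0.566, 0.389], [0.487, -0.288, 0.824, -1.065], [0.0, 0.0, 0.0, 1.0]] ['frame', 'z_map', 'mtx', 'view']
side [[506.62712210807524, 0.0, 282.7880471826911], [0.0, 506.62712210807524, 219.66290314098873], [0.0, 0.0, 1.0]] [[0.943, -0.331, -0.021, -0.581], [0.173, 0.438, 0.882, -0.229], [-0.283, -0.836, 0.471, -0.892], [0.0, 0.0, 0.0, 1.0]] ['frame', 'z_map', 'mtx', 'view']
```

View pics/scene0.png

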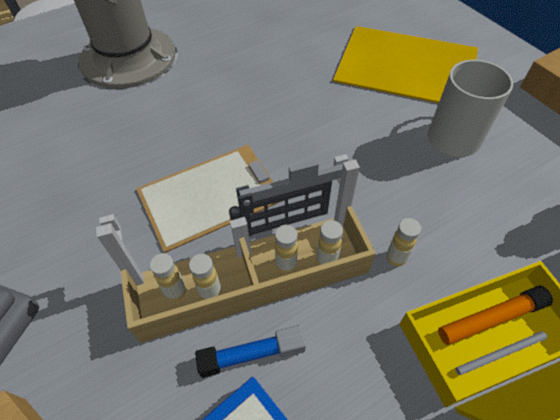

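View pics/side0.png

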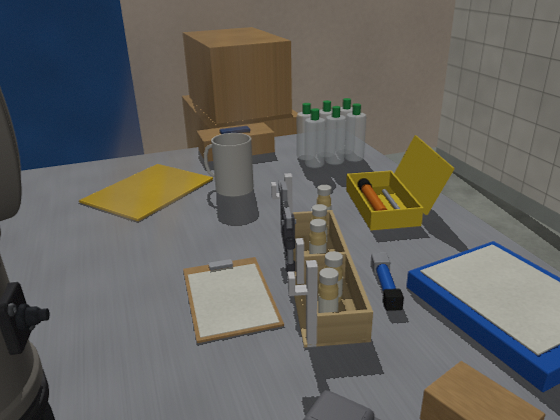

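The scene view shows the gate closing the left bay. The post tops are at about (349,165) for the left and (108,225) for the right, the lift tab is at about (303,172), and there is a mug at (470,110). Next I'll locate the post tops and the tab using depth and the known heights.

```bash
cat > h.py <<'E'
import numpy as np,cv2
def cloud(d):
    K,V,z=d["mtx"],d["view"],d["z_map"]
    v,u=np.mgrid[:z.shape[0],:z.shape[1]]
    c=np.stack([(u-K[0,2])/K[0,0]*z,-(v-K[1,2])/K[1,1]*z,-z],-1)
    p=(c-V[:3,3])@V[:3,:3]
    p[z<=0]=np.nan
    return p
def ray(d,u,v,h):
    K,V=d["mtx"],d["view"];R=V[:3,:3]
    o=-R.T@V[:3,3];r=R.T@np.array([(u-K[0,2])/K[0,0],-(v-K[1,2])/K[1,1],-1])
    return o+r*(h-o[2])/r[2]
E
python3 - <<'E'
from h import *
for n in("scene","side"):
    d=np.load(n+".npz");p=cloud(d)
    for lo,hi in((.157,.18),(.138,.157),(.09,.108)):
        m=((p[...,2]>lo)&(p[...,2]<hi)).astype(np.uint8)
        if n=="scene": m[:150]=0;m[:,:80]=0;m[:,420:]=0
        else: m[:170]=0;m[:,:270]=0;m[:,345:]=0;m[350:]=0
        k,l,st,ce=cv2.connectedComponentsWithStats(m)
        print(n,lo)
        for i in range(1,k):
            if st[i,4]<8: continue
            q=p[l==i];print(st[i].tolist(),q.mean(0).round(3),np.ptp(q,0).round(3))
E
```

```text
scene 0.157
[288, 160, 31, 19, 361] [0.653 0.082 0.168] [0.021 0.044 0.019]
[342, 160, 17, 15, 175] [0.684 0.146 0.164] [0.02  0.023 0.011]
[96, 224, 18, 16, 220] [ 0.597 -0.205  0.164] [0.02  0.023 0.011]
scene 0.138
[235, 155, 123, 49, 1257] [0.651 0.073 0.146] [0.079 0.185 0.019]
[99, 215, 17, 11, 132] [ 0.565 -0.197  0.145] [0.017 0.022 0.011]
[99, 229, 19, 18, 154] [ 0.602 -0.205  0.148] [0.016 0.023 0.019]
scene 0.09
[321, 188, 10, 9, 58] [0.664 0.122 0.099] [0.011 0.015 0.018]
[338, 189, 16, 12, 107] [0.687 0.144 0.099] [0.021 0.02  0.018]
[309, 191, 7, 3, 9] [0.659 0.099 0.107] [0.003 0.01  0.002]
[302, 193, 6, 6, 19] [0.655 0.089 0.1  ] [0.004 0.01  0.015]
[283, 198, 10, 7, 24] [0.647 0.057 0.1  ] [0.008 0.015 0.017]
[269, 201, 10, 4, 11] [0.643 0.036 0.107] [0.004 0.015 0.002]
[261, 204, 7, 7, 22] [0.638 0.022 0.099] [0.005 0.01  0.018]
[228, 206, 26, 27, 366] [ 0.636 -0.026  0.101] [0.038 0.043 0.018]
[253, 207, 7, 2, 8] [0.636 0.007 0.107] [0.004 0.009 0.003]
[397, 219, 23, 21, 386] [0.791 0.186 0.1  ] [0.032 0.033 0.014]
[320, 221, 22, 23, 382] [0.735 0.08  0.104] [0.033
[... 513 characters left out ...]
240] [0.636 0.032 0.146] [0.061 0.193 0.018]
[271, 182, 5, 8, 35] [0.649 0.15  0.145] [0.011 0.022 0.01 ]
[306, 268, 11, 15, 111] [ 0.592 -0.215  0.147] [0.016 0.017 0.019]
[287, 271, 8, 12, 75] [ 0.562 -0.202  0.145] [0.013 0.023 0.01 ]
side 0.09
[317, 185, 14, 10, 115] [0.786 0.181 0.098] [0.033 0.035 0.013]
[287, 200, 5, 8, 28] [0.683 0.137 0.1  ] [0.009 0.01  0.016]
[312, 204, 15, 14, 165] [0.729 0.075 0.102] [0.032 0.034 0.017]
[310, 219, 16, 14, 177] [0.699 0.012 0.102] [0.033 0.033 0.018]
[284, 236, 20, 14, 205] [ 0.629 -0.032  0.1  ] [0.037 0.032 0.017]
[319, 251, 24, 34, 509] [ 0.658 -0.144  0.103] [0.064 0.083 0.018]
[306, 295, 11, 11, 93] [ 0.592 -0.215  0.099] [0.015 0.016 0.018]
```

```bash
python3 - <<'E'
import cv2
a=cv2.imread("pics/scene0.png")[140:350,90:390];cv2.imwrite("pics/sc_crop.png",cv2.resize(a,(800,560),interpolation=cv2.INTER_CUBIC))
E
```

```text
(no output)
```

View pics/sc_crop.png

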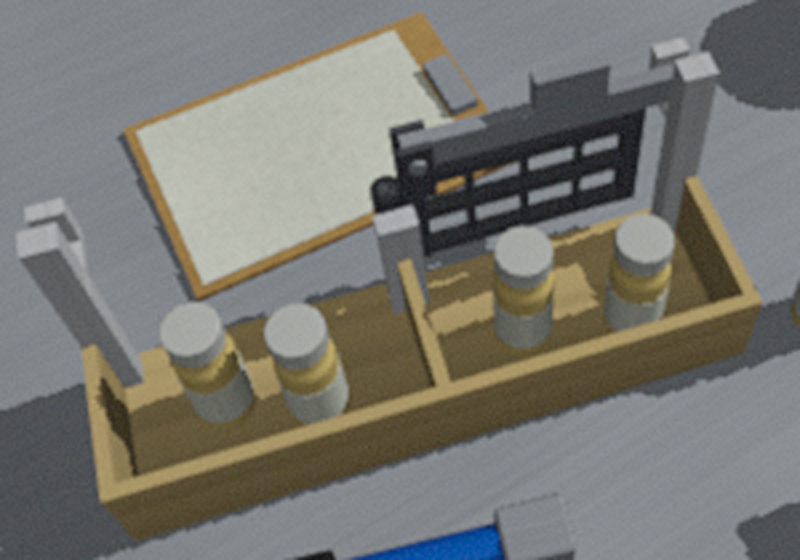

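Rack found, and the sizes check out. The posts are 362 mm apart against 364 mm given. The hinge is at about (0.624, -0.027), rack yaw is about -13.9°, and the tab is at (0.652, 0.081), 112 mm out along rack +y. The crop shows the bar behind the left lip, with lip and post at crop pixels (670,50) and (697,65). Now I'll approach above the tab.

Request:
{"name": "apply_moves", "arguments": {"moves": [[[1, 0.0795, -0.0644, -0.05, 0], [1, 0.0795, -0.0644, 0, 0], [1, 0.0795, -0.0644, 0, 0], [1, 0.0795, -0.0644, 0, 0], [1, 0.0795, -0.0644, 0, 0], [1, 0.0795, -0.0644, 0, 0], [1, 0.0795, -0.0644, 0, 0], [1, 0.0795, -0.0644, 0, 0], [1, 0.0795, -0.0644, 0, 0], [1, 0.0795, -0.0644, 0, 0]]]}}

```text
time_s: 1.35
tcp_pos: [0.4474, -0.2734, 0.2644]
eef_rot: [-0.0, 0.983, 0.183, -0.0]
contact_force: [0.0, -0.2, 1.2]
opening: 0.088
grip_force: 0.0
```

Request:
{"name": "apply_moves", "arguments": {"moves": [[[1, 0.0795, -0.0644, 0, 0], [1, 0.0795, -0.0644, 0, 0], [1, 0.0795, -0.0644, 0, 0], [1, 0.0795, -0.0644, 0, 0], [1, 0.0795, -0.0644, 0, 0], [1, 0.0795, -0.0644, 0, 0], [1, 0.0795, -0.0644, 0, 0], [1, 0.0795, -0.0644, 0, 0], [1, 0.0795, -0.0644, 0, 0], [1, 0.0795, -0.0644, 0, 0]]]}}

```text
time_s: 2.6
tcp_pos: [0.6512, 0.0812, 0.2641]
eef_rot: [0.0, 0.983, 0.183, -0.0]
contact_force: [-0.2, -0.6, 0.2]
opening: 0.088
grip_force: 0.0
```

Request:
{"name": "apply_moves", "arguments": {"moves": [[[1, 0, 0, 0, -0.102], [1, 0, 0, 0, -0.102], [1, 0, 0, 0, -0.102], [1, 0, 0, 0, -0.102], [1, 0, 0, 0, -0.102], [1, 0, 0, 0, -0.102], [1, 0, 0, 0, 0], [1, 0, 0, 0, 0]]]}}

```text
time_s: 3.6
tcp_pos: [0.6508, 0.08, 0.2644]
eef_rot: [-0.0, 0.788, 0.616, -0.0]
contact_force: [-0.1, -0.2, 0.4]
opening: 0.0882
grip_force: 0.0
```

```bash
cat >> h.py <<'E'
def tool(s):
    w,x,y,z=s["eef_rot"]
    from scipy.spatial.transform import Rotation as R
    return R.from_quat([x,y,z,w]).as_matrix()
E
python3 - <<'E'
from workcell import bot
from h import *
s=bot.observe();T=tool(s);p0=np.array(s["tcp_pos"])
print(s["time_s"],p0.round(4),T.round(3).tolist(),np.degrees(np.arctan2(T[1,0],T[0,0])),np.round(s["joint_positions"],2),s["opening"])
d=bot.snapshot("wrist");cv2.imwrite("pics/w1.png",d["frame"]);H=d["hand_eye"]
K=d["mtx"];z=d["z_map"];v,u=np.mgrid[:420,:560]
c=np.stack([(u-K[0,2])/K[0,0]*z,-(v-K[1,2])/K[1,1]*z,-z],-1)
t=c@H[:3,:3].T+H[:3,3];w=t@T.T+p0
m=((z>0)&(w[...,2]>.158)&(w[...,2]<.18)).astype(np.uint8)
k,l,st,ce=cv2.connectedComponentsWithStats(m)
for i in range(1,k):
    if st[i,4]>30:
        q=w[l==i];r=cv2.minAreaRect(q[:,:2].astype(np.float32)*1000)
        print(st[i].tolist(),q.mean(0).round(4),"rect",np.round(r[0],1),np.round(r[1],1),round(r[2],1))
E
```

```text
3.6 [0.6508 0.08   0.2644] [[0.242, 0.97, -0.001], [0.97, -0.242, -0.0], [-0.0, -0.0, -1.0]] 76.02226133257344 [ 0.15  0.48 -0.52  1.55  0.25  1.18 -0.66] 0.08824513464202899
[288, 108, 23, 28, 626] [0.6827 0.1485 0.1645] rect [682.6 148.5] [19.1 16. ] 76.5
[271, 185, 13, 59, 759] [0.6505 0.0862 0.1712] rect [650.1  84.7] [44.4  9.4] 76.1
```

View pics/w1.png

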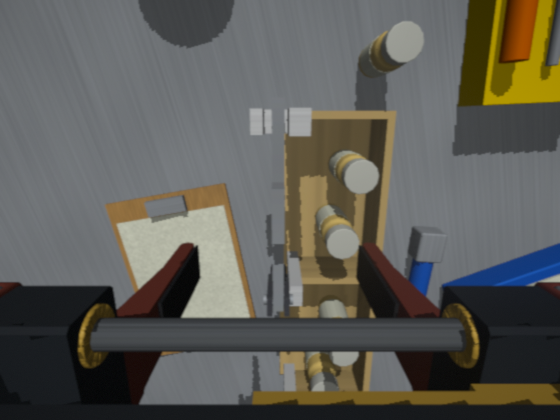

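The wrist view shows the tab between the open jaws at about (277,215). It measures 44×9.4 mm at 76.1°, centred at (0.650, 0.0847) and 171 mm high, as expected. The left post gives the hinge at (0.623, -0.024). Next I'll go down and grip.

Request:
{"name": "apply_moves", "arguments": {"moves": [[[1, 0.011, -0.0045, 0.045, 0], [1, 0, 0, 0.045, 0], [1, 0, 0, 0.045, 0], [1, 0, 0, 0.045, 0], [1, 0, 0, 0.045, 0], [1, 0, 0, 0.04, 0], [1, 0, 0, 0, 0]]]}}

```text
time_s: 4.53
tcp_pos: [0.6493, 0.0846, 0.157]
eef_rot: [-0.001, 0.787, 0.617, -0.001]
contact_force: [-0.8, -1.0, -0.2]
opening: 0.0877
grip_force: 0.0
```

Request:
{"name": "apply_moves", "arguments": {"moves": [[[-1, 0, 0, 0, 0], [-1, 0, 0, 0, 0], [-1, 0, 0, 0, 0], [-1, 0, 0, 0, 0], [-1, 0, 0, 0, 0], [-1, 0, 0, 0, 0], [-1, 0, 0, 0, 0]]]}}

```text
time_s: 5.4
tcp_pos: [0.6502, 0.0849, 0.1586]
eef_rot: [0.0, 0.787, 0.617, -0.0]
contact_force: [-0.1, -0.3, 0.4]
opening: 0.0209
grip_force: 0.0
```

Request:
{"name": "apply_moves", "arguments": {"moves": [[[-1, 0, 0, 0, 0], [-1, 0, 0, 0, 0], [-1, 0, 0, 0, 0], [-1, 0, 0, 0, 0]]]}}

```text
time_s: 5.9
tcp_pos: [0.6506, 0.0848, 0.1587]
eef_rot: [0.0, 0.787, 0.617, 0.0]
contact_force: [3.6, 0.0, -2.1]
opening: 0.01
grip_force: 30.0
```

Request:
{"name": "apply_moves", "arguments": {"moves": [[[-1, -0.003, 0, -0.0117, 0], [-1, -0.003, 0, -0.0117, 0], [-1, -0.004, 0, -0.0113, 0], [-1, -0.004, 0, -0.0113, 0], [-1, -0.005, 0, -0.011, 0], [-1, -0.005, 0, -0.011, 0], [-1, 0, 0, 0, 0], [-1, 0, 0, 0, 0]]]}}

```text
time_s: 6.9
tcp_pos: [0.648, 0.0752, 0.1863]
eef_rot: [0.0, 0.787, 0.617, -0.0]
contact_force: [3.1, -0.4, -3.0]
opening: 0.0098
grip_force: 30.0
```

```bash
python3 - <<'E'
from workcell import bot
from h import *
s=bot.observe();print(s["time_s"],np.round(s["joint_positions"],2),np.round(s["torque"],2),s["grip_force"],s["opening"])
for n in("scene",):
    d=bot.snapshot(n);a=d["frame"][90:300,200:440];cv2.imwrite("pics/s2.png",cv2.resize(a,None,fx=2.5,fy=2.5))
E
```

```text
6.9 [ 0.15  0.55 -0.51  1.64  0.3   1.03 -0.69] [-0.08 -0.74  0.36] 29.97952736914158 0.0098201291579919
```

View pics/s2.png

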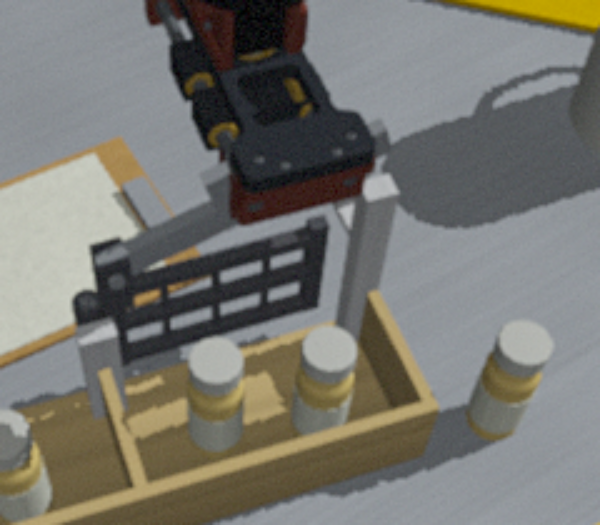

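The bar is clearly lifted: in the crop it slopes up from (110,250) to (220,190), with the gripper on the tab. Now I'll swing the gate along a 102.5 mm arc.

Request:
{"name": "apply_moves", "arguments": {"moves": [[[-1, -0.0008, -0.0201, 0, -0.05], [-1, -0.0008, -0.0201, 0, -0.05], [-1, -0.0008, -0.0201, 0, -0.05], [-1, -0.0008, -0.0201, 0, -0.05], [-1, -0.0008, -0.0201, 0, -0.05]]]}}

```text
time_s: 7.58
tcp_pos: [0.6081, 0.0767, 0.1862]
eef_rot: [0.001, 0.651, 0.759, -0.0]
contact_force: [4.3, -1.0, -4.4]
opening: 0.0101
grip_force: 30.0
```

```bash
cat >> h.py <<'E'
def rep():
    from workcell import bot
    s=bot.observe();T=tool(s);d=np.array(s["tcp_pos"])[:2]-[.623,-.0243]
    ax=np.degrees(np.arctan2(T[1,0],T[0,0]));b=np.degrees(np.arctan2(d[1],d[0]))
    print(round(s["time_s"],2),np.round(s["tcp_pos"],4),"toolx",ax.round(1),"r",np.hypot(*d).round(4),"gate",(b-76.1)%360,"F",np.round(s["contact_force"],1),"q",np.round(s["joint_positions"],2),s["opening"])
E
python3 -c "from h import *;rep()"
```

```text
7.58 [0.6081 0.0767 0.1862] toolx 98.8 r 0.1021 gate 22.285705761742193 F [ 4.3 -1.  -4.4] q [ 0.22  0.51 -0.61  1.73  0.34  1.01 -0.35] 0.010058024415559716
```

Radius and angle are holding and the forces are small, so I'll continue to 90°.

Request:
{"name": "apply_moves", "arguments": {"moves": [[[-1, -0.0008, -0.0201, 0, -0.05], [-1, -0.0008, -0.0201, 0, -0.05], [-1, -0.0008, -0.0201, 0, -0.05], [-1, -0.0008, -0.0201, 0, -0.05], [-1, -0.0008, -0.0201, 0, -0.05], [-1, -0.0008, -0.0201, 0, -0.05], [-1, -0.0008, -0.0201, 0, -0.05], [-1, -0.0008, -0.0201, 0, -0.05], [-1, -0.0008, -0.0201, 0, -0.05], [-1, -0.0008, -0.0201, 0, -0.05]]]}}

```text
time_s: 8.82
tcp_pos: [0.5415, 0.0357, 0.1861]
eef_rot: [0.001, 0.311, 0.951, -0.0]
contact_force: [6.3, -1.8, -7.6]
opening: 0.01
grip_force: 30.0
```

Request:
{"name": "apply_moves", "arguments": {"moves": [[[-1, -0.0008, -0.0201, 0, -0.05], [-1, -0.0008, -0.0201, 0, -0.05], [-1, -0.0008, -0.0201, 0, -0.05], [-1, -0.0008, -0.0201, 0, -0.05], [-1, -0.0008, -0.0201, 0, -0.05], [-1, 0, 0, 0, 0], [-1, 0, 0, 0, 0]]]}}

```text
time_s: 9.7
tcp_pos: [0.5248, -0.0003, 0.1861]
eef_rot: [0.001, 0.121, 0.993, -0.0]
contact_force: [5.8, -2.0, -7.9]
opening: 0.0099
grip_force: 30.0
```

```bash
python3 -c "from h import *;rep()"
```

```text
9.7 [ 5.248e-01 -3.000e-04  1.861e-01] toolx 166.1 r 0.1011 gate 90.14321207715463 F [ 5.8 -2.  -7.9] q [ 0.61  0.44 -0.91  1.93  0.42  0.97  0.83] 0.009908868912108161
```

The gate is at about 90°. Now I'll lower the bar, release it and back off upward.

Request:
{"name": "apply_moves", "arguments": {"moves": [[[-1, 0.005, 0, 0.011, 0], [-1, 0.005, 0, 0.011, 0], [-1, 0.004, 0, 0.0113, 0], [-1, 0.004, 0, 0.0113, 0], [-1, 0.003, 0, 0.0117, 0], [-1, 0.003, 0, 0.0117, 0], [-1, 0, 0, 0, 0], [-1, 0, 0, 0, 0]]]}}

```text
time_s: 10.7
tcp_pos: [0.5145, 0.0028, 0.1588]
eef_rot: [-0.0, 0.12, 0.993, -0.0]
contact_force: [0.8, -1.1, 7.2]
opening: 0.0101
grip_force: 30.0
```

Request:
{"name": "apply_moves", "arguments": {"moves": [[[0, 0, 0, 0, 0], [0, 0, 0, 0, 0], [0, 0, 0, 0, 0], [0, 0, 0, 0, 0], [0, 0, 0, 0, 0], [0, 0, 0, 0, 0], [0, 0, 0, 0, 0], [0, 0, 0, 0, 0]]]}}

```text
time_s: 11.7
tcp_pos: [0.5147, 0.0027, 0.1587]
eef_rot: [0.0, 0.12, 0.993, 0.0]
contact_force: [0.3, -0.6, -0.4]
opening: 0.0439
grip_force: 0.0
```

Request:
{"name": "apply_moves", "arguments": {"moves": [[[0, 0, 0, -0.05, 0], [0, 0, 0, -0.05, 0], [0, 0, 0, -0.05, 0], [0, 0, 0, -0.05, 0], [0, 0, 0, 0, 0], [0, 0, 0, 0, 0]]]}}

```text
time_s: 12.45
tcp_pos: [0.5143, 0.0024, 0.2383]
eef_rot: [-0.0, 0.12, 0.993, -0.0]
contact_force: [0.8, -0.8, -0.3]
opening: 0.0439
grip_force: 0.0
```

```bash
python3 - <<'E'
from workcell import bot
from h import *
rep()
s=bot.observe();T=tool(s);p0=np.array(s["tcp_pos"])
d=bot.snapshot("wrist");cv2.imwrite("pics/w3.png",d["frame"]);H=d["hand_eye"]
K=d["mtx"];z=d["z_map"];v,u=np.mgrid[:420,:560]
c=np.stack([(u-K[0,2])/K[0,0]*z,-(v-K[1,2])/K[1,1]*z,-z],-1)
w=(c@H[:3,:3].T+H[:3,3])@T.T+p0
for lo,hi in((.155,.19),(.136,.152)):
    m=((z>0)&(w[...,2]>lo)&(w[...,2]<hi)).astype(np.uint8)
    k,l,st,ce=cv2.connectedComponentsWithStats(m)
    for i in range(1,k):
        if st[i,4]>60:
            q=w[l==i];r=cv2.minAreaRect(q[:,:2].astype(np.float32)*1000)
            print(st[i].tolist(),q.mean(0).round(4),q[:,2].min().round(4),q[:,2].max().round(4),"rect",np.round(r[0],1),np.round(r[1],1),round(r[2],1))
E
```

```text
12.45 [0.5143 0.0024 0.2383] toolx 166.2 r 0.1119 gate 90.08915065222581 F [ 0.8 -0.8 -0.3] q [ 0.66  0.36 -0.96  1.89  0.34  1.06  0.89] 0.04389524300253872
[271, 199, 15, 66, 980] [0.5124 0.0032 0.171 ] 0.1551 0.1736 rect [514.7   2.7] [10.  44.5] 76.1
[44, 360, 21, 26, 395] [ 0.5922 -0.207   0.1636] 0.1551 0.167 rect [ 594.4 -206.7] [16.2 17.2] 75.7
[491, 362, 21, 25, 388] [0.681  0.1515 0.1636] 0.1551 0.1665 rect [683.  150.4] [15.3 18.4] 73.7
[272, 104, 14, 95, 1299] [0.4611 0.0161 0.1458] 0.1435 0.1518 rect [462.  16.] [ 9.6 65.9] 75.9
[262, 265, 29, 53, 720] [ 0.574  -0.0123  0.1452] 0.136 0.1479 rect [574.2 -15. ] [24.5 54.5] 78.7
```

View pics/w3.png

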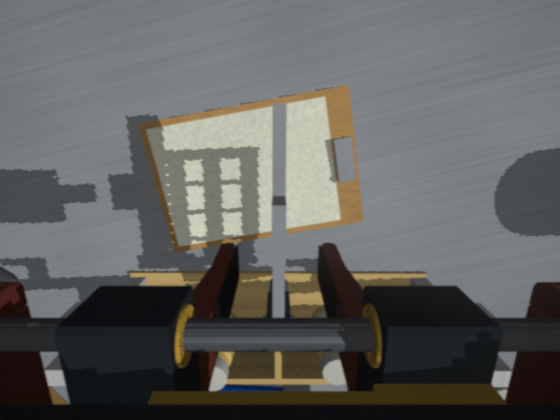

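The wrist view shows the bar level at 0.146 m along column ~280, with the gate at about 90° and the tab free between the open fingers at (280,230). Step 2 should be met. I'll take a fresh hold and lift.

Request:
{"name": "apply_moves", "arguments": {"moves": [[[0, 0, 0, 0.05, 0], [0, 0, 0, 0.05, 0], [0, 0, 0, 0.05, 0], [0, 0, 0, 0.05, 0], [0, 0, 0, 0, 0], [-1, 0, 0, 0, 0], [-1, 0, 0, 0, 0], [-1, 0, 0, 0, 0], [-1, 0, 0, 0, 0], [-1, 0, 0, 0, 0]]]}}

```text
time_s: 13.75
tcp_pos: [0.5149, 0.0025, 0.159]
eef_rot: [0.0, 0.12, 0.993, -0.0]
contact_force: [-0.2, -0.1, 3.8]
opening: 0.0102
grip_force: 30.0
```

Request:
{"name": "apply_moves", "arguments": {"moves": [[[-1, 0, 0, 0, 0], [-1, 0, 0, 0, 0], [-1, -0.003, 0, -0.0117, 0], [-1, -0.003, 0, -0.0117, 0], [-1, -0.004, 0, -0.0113, 0], [-1, -0.004, 0, -0.0113, 0], [-1, -0.005, 0, -0.011, 0], [-1, -0.005, 0, -0.011, 0], [-1, 0, 0, 0, 0]]]}}

```text
time_s: 14.88
tcp_pos: [0.5238, 0.0003, 0.1862]
eef_rot: [-0.0, 0.12, 0.993, -0.0]
contact_force: [-3.7, -1.5, -2.4]
opening: 0.0099
grip_force: 30.0
```

Request:
{"name": "apply_moves", "arguments": {"moves": [[[-1, -0.0008, -0.0201, 0, -0.05], [-1, -0.0008, -0.0201, 0, -0.05], [-1, -0.0008, -0.0201, 0, -0.05], [-1, -0.0008, -0.0201, 0, -0.05], [-1, -0.0008, -0.0201, 0, -0.05], [-1, -0.0008, -0.0201, 0, -0.05], [-1, -0.0008, -0.0201, 0, -0.05], [-1, -0.0008, -0.0201, 0, -0.05]]]}}

```text
time_s: 15.88
tcp_pos: [0.5284, -0.0638, 0.1863]
eef_rot: [-0.001, -0.193, 0.981, -0.001]
contact_force: [-3.5, -1.3, -2.6]
opening: 0.0099
grip_force: 30.0
```

```bash
python3 -c "from h import *;rep()"
```

```text
15.88 [ 0.5284 -0.0638  0.1863] toolx -157.7 r 0.1025 gate 126.55549232036054 F [-3.5 -1.3 -2.6] q [ 0.81  0.51 -1.04  1.9   0.52  1.03  1.5 ] 0.009864058622165646
```

Request:
{"name": "apply_moves", "arguments": {"moves": [[[-1, -0.0008, -0.0201, 0, -0.05], [-1, -0.0008, -0.0201, 0, -0.05], [-1, -0.0008, -0.0201, 0, -0.05], [-1, -0.0008, -0.0201, 0, -0.05], [-1, -0.0008, -0.0201, 0, -0.05], [-1, -0.0008, -0.0201, 0, -0.05], [-1, -0.0008, -0.0201, 0, -0.05], [-1, -0.0008, -0.0201, 0, -0.05], [-1, 0, 0, 0, 0]]]}}

```text
time_s: 17.0
tcp_pos: [0.5698, -0.1129, 0.1862]
eef_rot: [-0.001, -0.485, 0.874, -0.001]
contact_force: [-4.2, -5.7, 1.6]
opening: 0.0095
grip_force: 30.0
```

```bash
python3 -c "from h import *;rep()"
```

```text
17.0 [ 0.5698 -0.1129  0.1862] toolx -121.9 r 0.1033 gate 162.92648156256564 F [-4.2 -5.7  1.6] q [ 0.9   0.66 -1.14  1.79  0.66  1.14  2.12] 0.009496162834121864
```

Request:
{"name": "apply_moves", "arguments": {"moves": [[[-1, -0.0008, -0.0201, 0, -0.05], [-1, -0.0008, -0.0201, 0, -0.05], [-1, -0.0008, -0.0201, 0, -0.05], [-1, -0.0008, -0.0201, 0, -0.05], [-1, 0, -0.004, 0, 0], [-1, 0, 0, 0, 0]]]}}

```text
time_s: 17.75
tcp_pos: [0.5997, -0.1255, 0.1863]
eef_rot: [-0.002, -0.616, 0.788, -0.0]
contact_force: [-8.1, -4.5, 3.8]
opening: 0.0101
grip_force: 30.0
```

```bash
python3 - <<'E'
from h import *
from workcell import bot
rep()
d=bot.snapshot("scene");cv2.imwrite("pics/s4.png",cv2.resize(d["frame"][130:350,60:300],None,fx=2.5,fy=2.5))
E
```

```text
17.75 [ 0.5997 -0.1255  0.1863] toolx -104.0 r 0.1038 gate 180.95819760438025 F [-8.1 -4.5  3.8] q [ 0.89  0.73 -1.18  1.71  0.73  1.21  2.42] 0.010059662298340856
```

View pics/s4.png

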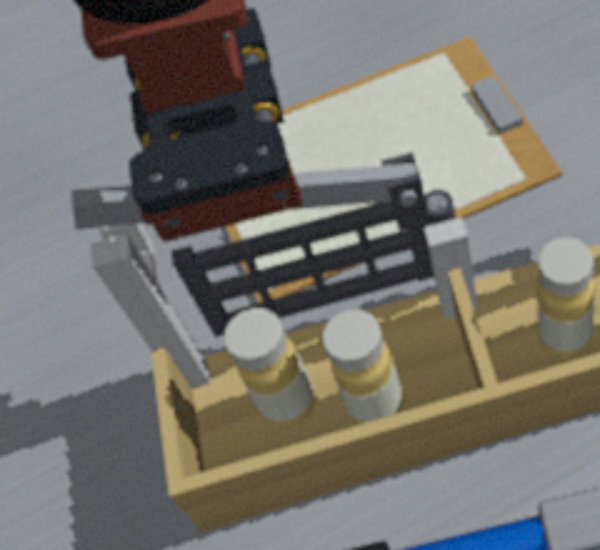

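The gate is closed against its right stop at about 180°, pressing with about 8 N, and the bar end at (105,205) is raised over the lip. Now I'll lower it home.

Request:
{"name": "apply_moves", "arguments": {"moves": [[[-1, 0.005, 0, 0.011, 0], [-1, 0.005, 0, 0.011, 0], [-1, 0.004, 0, 0.0113, 0], [-1, 0.004, 0, 0.0113, 0], [-1, 0.003, 0, 0.0117, 0], [-1, 0.003, 0, 0.0117, 0], [-1, 0, 0, 0, 0], [-1, 0, 0, 0, 0]]]}}

```text
time_s: 18.8
tcp_pos: [0.5979, -0.133, 0.1598]
eef_rot: [-0.001, -0.616, 0.787, -0.0]
contact_force: [-7.8, -1.0, 5.3]
opening: 0.0099
grip_force: 30.0
```

```bash
python3 -c "from h import *;rep()"
```

```text
18.8 [ 0.5979 -0.133   0.1598] toolx -103.9 r 0.1115 gate 180.884720111997 F [-7.8 -1.   5.3] q [ 0.89  0.76 -1.15  1.73  0.76  1.17  2.42] 0.009908837730984613
```

Request:
{"name": "apply_moves", "arguments": {"moves": [[[0, 0, 0, 0, 0], [0, 0, 0, 0, 0], [0, 0, 0, 0, 0], [0, 0, 0, 0, 0], [0, 0, 0, 0, 0], [0, 0, 0, 0, 0], [0, 0, 0, 0, 0]]]}}

```text
time_s: 19.68
tcp_pos: [0.5984, -0.1332, 0.1586]
eef_rot: [0.0, -0.617, 0.787, 0.0]
contact_force: [-0.2, -0.2, 0.3]
opening: 0.0437
grip_force: 0.0
```

Request:
{"name": "apply_moves", "arguments": {"moves": [[[0, 0, 0, -0.05, 0], [0, 0, 0, -0.05, 0], [0, 0, 0, -0.05, 0], [0, 0, 0, -0.05, 0], [0, 0, 0, -0.05, 0], [0, 0, 0, -0.05, 0], [0, 0, 0, -0.05, 0], [0, 0, 0, 0, 0], [0, 0, 0, 0, 0]]]}}

```text
time_s: 20.8
tcp_pos: [0.5981, -0.1334, 0.2981]
eef_rot: [-0.0, -0.617, 0.787, 0.0]
contact_force: [0.6, 0.2, 0.3]
opening: 0.0438
grip_force: 0.0
```

```bash
python3 - <<'E'
from workcell import bot
from h import *
rep()
s=bot.observe();T=tool(s);p0=np.array(s["tcp_pos"])
d=bot.snapshot("wrist");H=d["hand_eye"]
K=d["mtx"];z=d["z_map"];v,u=np.mgrid[:420,:560]
c=np.stack([(u-K[0,2])/K[0,0]*z,-(v-K[1,2])/K[1,1]*z,-z],-1)
w=(c@H[:3,:3].T+H[:3,3])@T.T+p0
for lo,hi in((.155,.19),(.136,.152)):
    m=((z>0)&(w[...,2]>lo)&(w[...,2]<hi)).astype(np.uint8)
    k,l,st,ce=cv2.connectedComponentsWithStats(m)
    for i in range(1,k):
        if st[i,4]>60:
            q=w[l==i];r=cv2.minAreaRect(q[:,:2].astype(np.float32)*1000)
            print(st[i].tolist(),q.mean(0).round(4),q[:,2].min().round(4),q[:,2].max().round(4),"rect",np.round(r[0],1),np.round(r[1],1),round(r[2],1))
cv2.imwrite("pics/end.png",np.hstack([cv2.resize(d["frame"],(400,300)),cv2.resize(bot.snapshot("scene")["frame"][130:340,60:340],(400,300))]))
E
```

```text
20.8 [ 0.5981 -0.1334  0.2981] toolx -103.8 r 0.1119 gate 181.04748206583747 F [0.6 0.2 0.3] q [ 0.95  0.64 -1.26  1.59  0.62  1.37  2.52] 0.04383947855952033
[249, 114, 20, 25, 473] [ 0.5956 -0.2049  0.1647] 0.1623 0.1666 rect [ 595.8 -204.8] [19.3 15.6] 76.3
[273, 181, 11, 53, 576] [ 0.5966 -0.1348  0.1711] 0.155 0.1735 rect [ 596.9 -133.3] [44.4  9. ] 76.2
[273, 105, 11, 76, 833] [ 0.5839 -0.1864  0.1457] 0.1435 0.1511 rect [ 583.9 -186. ] [65.7  9.3] 76.1
[292, 114, 12, 24, 269] [ 0.5638 -0.1972  0.1457] 0.1429 0.1477 rect [ 563.7 -196.9] [19.8  9.9] 76.0
[265, 234, 26, 66, 890] [ 0.615  -0.0619  0.1454] 0.136 0.1492 rect [613.7 -67.3] [71.8 26.4] 76.4
```

View pics/end.png

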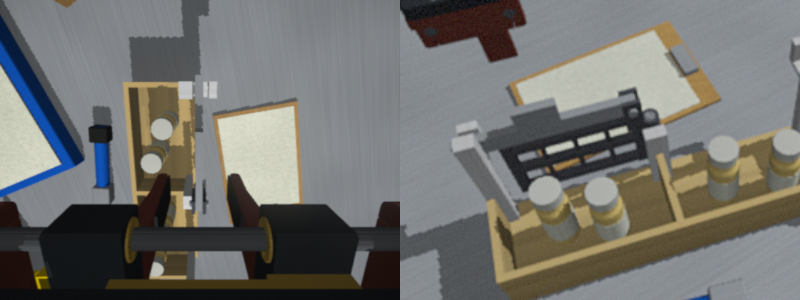

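The bar lies level at 0.146 m between the lip and the post, at (200,90) in the left half of the picture. The gate is at about 180°, the vials are standing where they were, and the gripper is clear. Handing in.

```bash
python3 -c "
from workcell import bot
print(bot.sign_off())"
```

```text
the job is handed in; nothing more can be done
None
```

The job is handed in: the gate closes the right bay with the bar dropped home behind the right-hand catch, after being let down and released half-way. The vials are standing where they were and the gripper is clear; no verdict came back at hand-in.

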